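# Charge the casting unit

### The arm

A 6-joint arm with a two-finger parallel gripper is mounted at the origin on the work surface. World frame = base frame: x ahead of the robot, y to its left, z up, the work surface at z = 0. Lengths are in m, angles in rad, forces in N, time in s.
With the tool pointing down it reaches from about 0.25 to 0.8 m from the base axis. Payload 3.9 kg.
Tool frame: the origin (TCP) lies between the finger pads; the fingertips stand 14 mm ahead of it and the grasp point (between the pads) lies 5 mm behind it; z points along the fingers, y is the line along which they close (so a half turn about z gives the same grasp; the last joint's range is limited). The gripper opens to 85 mm and grips with 20 to 120 N. Pads are 22 mm wide; open, the fingers measure 114 mm over their backs; the gripper's body (76 mm by 85 mm) begins 54 mm behind the grasp point. The pads swing forward as they close: fully open they stand 13 mm farther back than shut.
Start: joints at [-1.183, 0.26, -0.138, 1.173, 0, 1.571], TCP at [0.199, -0.486, 0.245] pointing down, gripper open.
Joint ranges: [-2.78, 2.78], [-0.83, 1.72], [-1.28, 1.37], [-1.9, 2.12], [-1.57, 1.48], [-3.14, 3.14]. Speed limits (rad/s): [2.57, 2.57, 3.14, 3.14, 3.14, 3.14].

### API

Orientations are given as a unit quaternion [x, y, z, w].
In Python, from station import manip, effector, solve_ik, imaging, spotter gives the robot as it stands. Calls block until the motion is done:
- manip.reach(position, orientation): joint-space move of the TCP to a pose.
- manip.line_to(position, frame=None, feed=0.15): straight line of the TCP; frame=None keeps the orientation; feed is the mean speed in m/s.
- manip.goto_joints(angles): joint-space move.
- effector.gripper_to(opening, force=None): finger opening in m; force is the grip in N (None keeps the last); returns when the fingers have stopped.
- manip.dwell(seconds).
- solve_ik(position, orientation): joint angles nearest the present ones, or None.
- manip.observe(): the state.
- imaging.get_image(name): name is "scene" or "top" or "wrist"; returns a dict with "color" (384x512x3 uint8, red, green, blue), "depth" (384x512 float32, m along the optical axis (not along the pixel's ray), 0 where there is no reading), "fx", "fy", "cx", "cy" (pixels), "distortion" ([k1, k2, p1, p2, k3] as OpenCV has them; the pictures are not rectified), "camera_from_world" (4x4, takes a point from world to camera coordinates); the wrist camera has in their place "T_tool_cam" (4x4, takes a point from camera to tool coordinates, whose origin is the TCP and whose axes are the flange's). Camera axes: x right, y down, z forward; pixel columns grow to the right and rows downward; lengths in m; the calibration is good to about 2 mm. A picture is of the moment at which its call begins: read the wrist's pose just before it.
A pose or a line that the arm cannot do raises manip.IKError and nothing moves.
- manip.finish_job(): hands the job in; it is judged then, once.
Trained networks look in a picture, given as the dict that the camera call returned (one of the last four; its "shot" number tells which), for a name from the list of things; names that differ only in an ending like _2 or _b are one class to them, and where a whole thing is asked for, a point or a joint stands for the part that bears it (a point fixed in the world has none). Each returns a list of dicts, best first, with "p" (0 to 1); they miss things now and then, are a little off and sometimes report something else, mostly with a low value. They report only what shows in the picture. A call takes as long as a camera call.
- spotter.outline_of(picture, label): "mask" (384x512 bool, what is visible of it) and "bbox" ([left, top, right, bottom] in pixels, round what is visible of it).
- spotter.mark_of(picture, label): "pixel" ([row, column] in pixels: a listed point, or the origin of a listed thing).
The state is a dict: "time_s": time; "q": joint angles; "qd": joint speeds; "joint_efforts": joint torques, N m; "tcp_pos": TCP position; "ee_rot": TCP orientation; "force": force on the tool from outside, world axes, zero at the start; "torque": the same for the moment, N m; "gripper_width": finger opening in m; "gripper_force": force on a finger pad.
Only numpy, scipy, OpenCV 4.12 (cv2) and the standard library are available. Lean on these libraries where they do the work, as an engineer would, in place of code of your own. Each camera call takes 0.05 s, during which the arm holds its last target. There are 200 camera calls.

### The job

Gather the loose gold-coloured alloy ingots from the grey mat into the blue weighing cup with those already in it, then pour the whole charge from the cup into the hopper of the casting unit. When all are in the hopper, swing the sprung shutter lever to its stop so that they drop into the crucible, and let it return; leave the cup standing on its steel plate and everything else undisturbed.

Things in the scene. Friction and masses are not known exactly. Their poses are not given: they have to be found in the camera images.
- cup: The blue plastic weighing cup, open and cone-shaped: 68 mm tall, outside radius 21 mm at the foot and 35 mm at the rim (59 mm wide at 42 mm height, 63 mm at 52 mm), wall 3 mm, solid floor 10 mm thick. Origin: centre of its underside; z points to its mouth. It starts with two ingots in it.
- plate: The flat round steel weighing plate the cup stands on, fixed, radius 55 mm, top 4 mm above the bench. Origin: its centre, at bench height.
- caster: The casting unit, fixed: white base plate (from 90 mm in front of to 120 mm behind its origin, 105 mm to its -y side, 145 mm to its +y side, 12 mm high), white control housing 85 mm high at 100 to 160 mm behind. Origin: at bench height under the middle of the hopper; x points to its back (control housing), away from the lever's handle side; y points to the side of the lever pivot.
- hopper_mouth (a point): Centre of the square open mouth of the steel feed hopper, 145 mm above the bench. The hopper is a funnel, 110 mm square inside at the mouth, sides parallel to the caster's x and y, narrowing to a 44 mm square outlet 80 mm above the bench, which the aluminium shutter closes from below (shutter top at 78 mm).
- crucible_floor (a point): Middle of the inner floor, 20 mm above the bench, of the round dark crucible fixed under the hopper outlet (inner radius 32 mm at the floor and 36 mm at the rim, rim 57 mm above the bench).
- shutter (a joint): Angle of the shutter lever in rad: 0 = closed (sprung home), 0.8 = at its stop, fully open. It turns about the upright pivot, clockwise from above, so the handle moves to the caster's +y side. The spring pulls at most about 5 N at the handle.
- lever_pivot (a point): Point on the upright pivot axis of the shutter lever, 100 mm to the caster's +y side of the hopper middle, 80 mm above the bench.
- lever_knob (a point): Top centre of the lever's upright red handle: a round post 14 mm across, from 84 to 145 mm above the bench, standing on the lever arm 110 mm from the pivot (towards the caster's -x when closed).
- ingot1_mid (a point): Centre of a gold-coloured alloy ingot, a dome-topped button 12 mm across and 12 mm tall with a flat underside, 12 g. Its z points to its dome. Starts in the cup.
- ingot2_mid (a point): Centre of a gold-coloured alloy ingot, a dome-topped button 12 mm across and 12 mm tall with a flat underside, 12 g. Its z points to its dome. Starts in the cup.
- ingot3_mid (a point): Centre of a gold-coloured alloy ingot, a dome-topped button 12 mm across and 12 mm tall with a flat underside, 12 g. Its z points to its dome. Starts standing on the grey mat (300 x 280 mm, 3 mm thick), or is absent (None).
- ingot4_mid (a point): Centre of a gold-coloured alloy ingot, a dome-topped button 12 mm across and 12 mm tall with a flat underside, 12 g. Its z points to its dome. Starts standing on the grey mat (300 x 280 mm, 3 mm thick), or is absent (None).
- ingot5_mid (a point): Centre of a gold-coloured alloy ingot, a dome-topped button 12 mm across and 12 mm tall with a flat underside, 12 g. Its z points to its dome. Starts standing on the grey mat (300 x 280 mm, 3 mm thick), or is absent (None).
- ingot6_mid (a point): Centre of a gold-coloured alloy ingot, a dome-topped button 12 mm across and 12 mm tall with a flat underside, 12 g. Its z points to its dome. Starts standing on the grey mat (300 x 280 mm, 3 mm thick), or is absent (None).
- ingot7_mid (a point): Centre of a gold-coloured alloy ingot, a dome-topped button 12 mm across and 12 mm tall with a flat underside, 12 g. Its z points to its dome. Starts standing on the grey mat (300 x 280 mm, 3 mm thick), or is absent (None).
- ingot8_mid (a point): Centre of a gold-coloured alloy ingot, a dome-topped button 12 mm across and 12 mm tall with a flat underside, 12 g. Its z points to its dome. Starts standing on the grey mat (300 x 280 mm, 3 mm thick), or is absent (None).
- ingot9_mid (a point): Centre of a gold-coloured alloy ingot, a dome-topped button 12 mm across and 12 mm tall with a flat underside, 12 g. Its z points to its dome. Starts standing on the grey mat (300 x 280 mm, 3 mm thick), or is absent (None).
- ingot10_mid (a point): Centre of a gold-coloured alloy ingot, a dome-topped button 12 mm across and 12 mm tall with a flat underside, 12 g. Its z points to its dome. Starts standing on the grey mat (300 x 280 mm, 3 mm thick), or is absent (None).
- model_a: Bystander, leave alone. Plaster dental model, 55 x 60 mm, 36 mm high, on the mat. Origin: middle of its underside.
- model_b: Bystander, leave alone. Plaster dental model, 55 x 60 mm, 36 mm high, on the bench. Origin: middle of its underside.
- bottle: Bystander, leave alone. White bottle, 36 mm across, 70 mm high. Origin: middle of its underside.
- jar: Bystander, leave alone. Small glass jar with blue cap, 34 mm across, 45 mm high. Origin: middle of its underside.
- probe: Bystander, leave alone. Steel hand probe lying on the mat, 130 mm long, 8 mm thick. Origin: middle of its underside.
- wax_disc: Bystander, leave alone. Yellow wax disc, 44 mm across, 10 mm high. Origin: middle of its underside.

How it is judged:
By the outcome, as a careful person would: the job done as asked, in the order asked, and still so for the second after the job is handed in, with the robot touching nothing.
Of ingot3, ingot4, ingot5, ingot6, ingot7, ingot8, ingot9, ingot10 only 6 to 8 are there at a start; the rules pass over those that are not, and their reading is None.
At some moment in a run one of ingot3, ingot4, ingot5, ingot6, ingot7, ingot8, ingot9, ingot10 may be knocked a few centimetres aside while the robot is not near it.
Once in a run the grip may slacken for a moment while it holds something.
It also fails if it takes over 210 s, if anything falls off the work surface, if the arm or the gripper's body presses on something with over 40 N, if the wrist force passes 120 N, or if a joint passes its speed limit or range.

## Working session

There is one attempt and no reset: what is moved stays moved. The work goes in short steps, each a Python script; the robot and the scene stay as the last script left them, time stands still between calls to the robot, and variables do not carry over. Pictures are saved under pics/ and viewed, at most 14 in all, crops included, and the job is handed in when it is done.

```bash
ls; mkdir -p pics
cat > h.py <<'E'
import numpy as np, cv2
from station import manip, effector, solve_ik, imaging, spotter
from scipy.spatial.transform import Rotation as R
def save(img,name,scale=1): cv2.imwrite('pics/'+name,cv2.resize(img[:,:,::-1],None,fx=scale,fy=scale))
def shot(name):
    s=manip.observe(); im=imaging.get_image(name)
    if name=='wrist':
        T=np.eye(4);T[:3,:3]=R.from_quat(s['ee_rot']).as_matrix();T[:3,3]=s['tcp_pos']
        im['W']=T@im['T_tool_cam']
    else: im['W']=np.linalg.inv(im['camera_from_world'])
    im['K']=np.array([[im['fx'],0,im['cx']],[0,im['fy'],im['cy']],[0,0,1.]])
    return im
def ray(im,uv):
    p=cv2.undistortPoints(np.array(uv,float).reshape(-1,1,2),im['K'],np.array(im['distortion'],float)).reshape(-1,2)
    d=np.c_[p,np.ones(len(p))]@im['W'][:3,:3].T
    return im['W'][:3,3],d
def onplane(im,uv,z):
    o,d=ray(im,uv); return o+d*((z-o[2])/d[:,2])[:,None]
def depthpt(im,uv):
    o,d=ray(im,uv); uv=np.round(np.array(uv).reshape(-1,2)).astype(int)
    return o+d*im['depth'][uv[:,1],uv[:,0]][:,None]
def cloud(im):
    v,u=np.mgrid[0:384,0:512]; o,d=ray(im,np.c_[u.ravel(),v.ravel()])
    P=(o+d*im['depth'].reshape(-1,1)); P[im['depth'].ravel()==0]=np.nan
    return P.reshape(384,512,3)
def down(yaw):  # tool z down, tool y axis along world angle yaw
    y=np.array([np.cos(yaw),np.sin(yaw),0]); z=np.array([0,0,-1.]); x=np.cross(y,z)
    return R.from_matrix(np.c_[x,y,z]).as_quat()
E
python3 - <<'E'
from h import *
t=shot('top');s=shot('scene')
save(np.hstack([t['color'],s['color']])[:, :],'a.png',0.78)
save(t['color'],'top.png',1.5)
np.save('top.npy',t,allow_pickle=True)
print(t['W'].round(3),s['W'].round(3),t['fx'],manip.observe())
for l in ['cup','plate','caster','hopper_mouth','lever_knob','lever_pivot','crucible_floor','ingot3_mid','model_a','bottle','jar','probe','wax_disc']:
    for n,im in (('top',t),('scene',s)):
        try:
            m=spotter.mark_of(im,l); print(l,n,[(np.round(x['p'],2),np.round(x['pixel'],1).tolist()) for x in m])
        except Exception as e: print(l,n,e)
E
```

```text
pics
[[-0.101 -0.97   0.223  0.354]
 [-0.995  0.1   -0.017 -0.017]
 [-0.006 -0.223 -0.975  1.258]
 [ 0.     0.     0.     1.   ]] [[-0.767  0.49  -0.415  1.09 ]
 [ 0.642  0.593 -0.486  0.528]
 [ 0.008 -0.639 -0.769  0.999]
 [ 0.     0.     0.     1.   ]] 439.8468189716192 {'time_s': 0.1, 'q': array([-1.18304023e+00,  2.60601363e-01, -1.39256276e-01,  1.17269956e+00,
        1.00670599e-05,  1.57077605e+00]), 'qd': array([ 0.000626  , -0.00096015,  0.00122047, -0.00323981,  0.00055739,
       -0.00052134]), 'joint_efforts': array([ 1.15668932e-03, -4.06509447e+01,  2.54527241e+01,  1.01617558e-02,
        9.46579007e-05,  7.37205283e-06]), 'tcp_pos': array([ 0.19828632, -0.48547097,  0.24455088]), 'ee_rot': array([ 9.81262116e-01,  1.92675592e-01, -1.64681566e-04, -8.64910557e-04]), 'force': array([ 0.05855658, -0.4011534 , -0.05233086]), 'torque': array([-0.01981116, -0.05297575,  0.0050411 ]), 'gripper_force': 0.0, 'gripper_width': 0.08531896835312612}
cup top [(np.float64(0.85), [261.2, 231.3]), (np.float64(0.44), [271.9, 132.5])]
cup scene [(np.float64(0.64), [200.1, 320.2])]
plat
[... 1022 characters left out ...]
del_a top [(np.float64(0.78), [243.5, 363.6]), (np.float64(0.56), [231.2, 174.4]), (np.float64(0.55), [177.5, 251.7]), (np.float64(0.55), [220.1, 166.4])]
model_a scene [(np.float64(0.72), [229.6, 227.7]), (np.float64(0.66), [126.5, 226.2])]
bottle top [(np.float64(0.59), [149.9, 235.8])]
bottle scene [(np.float64(0.7), [262.4, 209.0])]
jar top [(np.float64(0.47), [205.6, 250.4])]
jar scene [(np.float64(0.57), [219.9, 254.1])]
probe top [(np.float64(0.55), [221.3, 283.1])]
probe scene [(np.float64(0.58), [184.0, 252.5])]
wax_disc top [(np.float64(0.66), [277.0, 198.5]), (np.float64(0.49), [269.2, 134.2]), (np.float64(0.17), [261.1, 232.9])]
wax_disc scene [(np.float64(0.65), [214.8, 358.0])]
```

View pics/top.png

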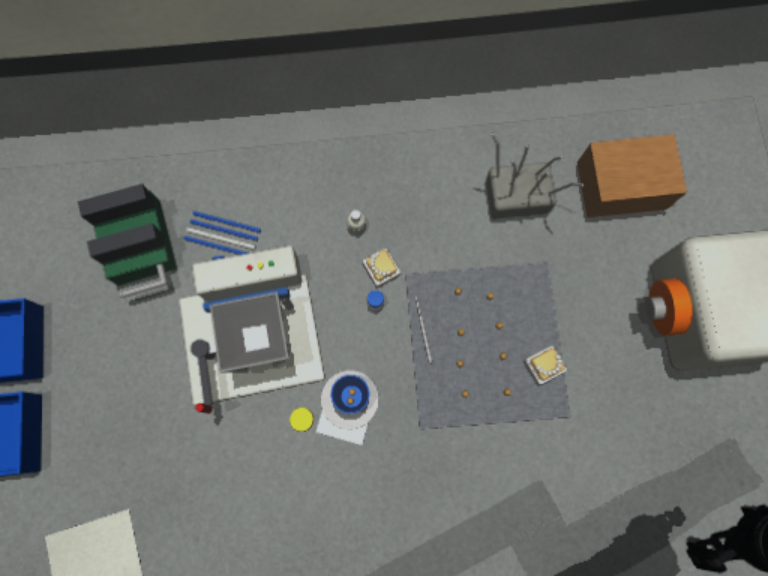

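View pics/a.png

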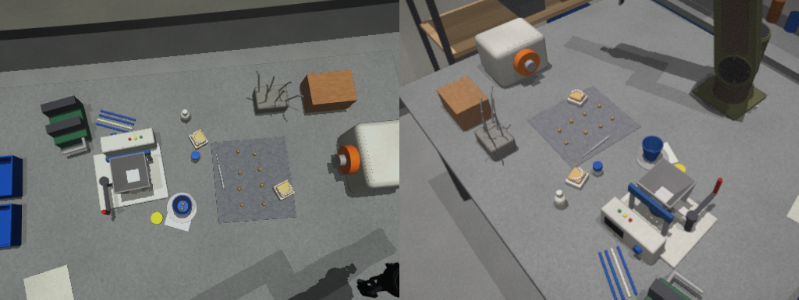

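The top view shows eight ingots on the mat (1.5× px from (458,291) to (507,392)), two more in the cup at (350,396), and the red knob at (199,407). Next I measure positions from both views.

```bash
cat >> h.py <<'E'
def ingots(im,box=None,amin=4):
    h=cv2.cvtColor(im['color'],cv2.COLOR_RGB2HSV)
    m=((h[...,0]>8)&(h[...,0]<24)&(h[...,1]>130)&(h[...,2]>60)).astype(np.uint8)
    n,l,st,c=cv2.connectedComponentsWithStats(m)
    return [(c[i],st[i,4]) for i in range(1,n) if st[i,4]>=amin]
def tri(ims,uvs):
    A=np.zeros((3,3));b=np.zeros(3);L=[]
    for im,uv in zip(ims,uvs):
        o,d=ray(im,[uv]);d=d[0]/np.linalg.norm(d[0]);P=np.eye(3)-np.outer(d,d);A+=P;b+=P@o;L.append((o,P))
    x=np.linalg.solve(A,b); return x,[np.linalg.norm(P@(x-o)) for o,P in L]
E
python3 - <<'E'
from h import *
t=shot('top');s=shot('scene')
for n,im in (('top',t),('scene',s)):
    for c,a in ingots(im):
        print(n,c.round(1),a,onplane(im,[c],0.010).round(4)[0],depthpt(im,[c]).round(3)[0])
h=cv2.cvtColor(t['color'],cv2.COLOR_RGB2HSV)
C=cloud(t);Cs=cloud(s)
for n,im,P in(('t',t,C),('s',s,Cs)):
    h=cv2.cvtColor(im['color'],cv2.COLOR_RGB2HSV)
    red=((h[...,0]<6)|(h[...,0]>174))&(h[...,1]>150)&(h[...,2]>80)
    k=red&(P[...,2]>.05)&(P[...,2]<.2)
    v,u=np.nonzero(k);print(n,'red',len(u),np.nanmedian(P[k],0).round(3),np.nanmax(P[k],0).round(3),np.nanmin(P[k],0).round(3),u.mean(),v.mean())
    blue=(h[...,0]>100)&(h[...,0]<125)&(h[...,1]>120)
    for o in spotter.outline_of(im,'cup')[:1]:
        q=P[o['mask']]; q=q[~np.isnan(q[:,0])]; z=q[:,2]
        rim=q[z>np.percentile(z,97)-.008]
        print(n,'cup',o['p'],o['bbox'],'ztop',np.percentile(z,[2,50,90,98]).round(3),'rim',rim.min(0).round(3),rim.max(0).round(3),cv2.minEnclosingCircle(rim[:,:2].astype(np.float32)))
# hopper rim: points z 0.13..0.155 
    k=(P[...,2]>.138)&(P[...,2]<.155)&(P[...,0]>.25)&(P[...,0]<.75)&(P[...,1]>.05)&(P[...,1]<.45)
    q=P[k][:,:2].astype(np.float32); print(n,'hopper',len(q),cv2.minAreaRect(q),q.min(0),q.max(0))
print('plate 4mm',onplane(t,[[231.6,263.7]],.004),onplane(s,[[324.1,202.8]],.004))
print('cup0',onplane(t,[[231.3,261.2]],.004),onplane(s,[[320.2,200.1]],.004))
print('hop',onplane(t,[[165.6,218.3]],.145),onplane(s,[[342.1,232.3]],.145))
print('knob',tri([t,s],[[134.8,269.2],[415.2,227.9]]),onplane(t,[[134.8,269.2]],.145),'pivot',tri([t,s],[[131.4,233.6],[373.4,277.4]]))
for l in ['bottle','jar','wax_disc','model_b','probe']:
    for n,im,P in(('t',t,C),):
        for o in spotter.outline_of(im,l)[:2]:
            q=P[o['mask']]; print(l,round(o['p'],2),o['bbox'],np.nanmedian(q,0).round(3),np.nanpercentile(q[:,2],95).round(3))
E
```

```text
top [424.7 111.8] 2193 [ 0.8473 -0.5859  0.01  ] [ 0.816 -0.55   0.088]
top [448.7 203.9] 759 [ 0.561  -0.6006  0.01  ] [ 0.54  -0.541  0.138]
top [305. 194.] 9 [ 0.6321 -0.1969  0.01  ] [ 0.632 -0.197  0.011]
top [326.7 196.9] 9 [ 0.6171 -0.2581  0.01  ] [ 0.616 -0.257  0.014]
top [332.5 216.6] 11 [ 0.5577 -0.2667  0.01  ] [ 0.557 -0.265  0.017]
top [307. 221.] 9 [ 0.5526 -0.1923  0.01  ] [ 0.551 -0.191  0.017]
top [335. 237.] 9 [ 0.4989 -0.2652  0.01  ] [ 0.498 -0.264  0.014]
top [306.3 241.9] 9 [ 0.4932 -0.1826  0.01  ] [ 0.493 -0.182  0.015]
top [234.5 261. ] 8 [0.4603 0.0253 0.01  ] [0.459 0.025 0.022]
top [309.7 262.3] 10 [ 0.4354 -0.1844  0.01  ] [ 0.435 -0.184  0.013]
top [337.8 261. ] 10 [ 0.4311 -0.2631  0.01  ] [ 0.431 -0.262  0.015]
top [233.  266.7] 7 [0.4449 0.0309 0.01  ] [0.444 0.03  0.023]
scene [488.3   1.2] 44 [-0.7522 -0.2669  0.01  ] [-0.564 -0.186  0.111]
scene [484.6   4.4] 5 [-0.7192 -0.2621  0.01  ] [-0.549 -0.188  0.103]
scene [484.2   8.7] 13 [-0.6904 -0.2447  0.01  ] [-0.549 -0.183  0.089]
scene [484.8  13.6] 8 [-0.661 -0.223  0.01 ] [-0.557 -0.179  0.068]
[... 1723 characters left out ...]
 [[0.57512842 0.1863779  0.145     ]] [[0.57009251 0.18747795 0.145     ]]
knob (array([0.4499791 , 0.2750909 , 0.14998955]), [np.float64(0.007566075740532349), np.float64(0.007566075740532388)]) [[0.45436745 0.26978782 0.145     ]] pivot (array([0.5588842 , 0.28862577, 0.07727956]), [np.float64(0.004682027113650346), np.float64(0.00468202711365035)])
bottle 0.45 [232.1, 140.0, 242.9, 156.4] [ 0.779 -0.014  0.045] 0.07
jar 0.63 [246.4, 198.2, 256.4, 208.3] [ 0.623 -0.035  0.043] 0.047
wax_disc 0.77 [190.0, 272.1, 206.8, 287.9] [0.42  0.124 0.009] 0.013
model_b 0.89 [242.2, 161.9, 268.9, 191.5] [ 0.689 -0.054  0.031] 0.039
model_b 0.88 [350.1, 230.0, 375.3, 256.6] [ 0.473 -0.335  0.035] 0.043
```

Run:
```python
from h import *
az=np.arctan2(-.192,.553)
effector.gripper_to(0.045,30)
manip.reach([0.5541,-0.192,0.25],down(az)); w=shot('wrist'); save(w['color'],'w1.png',1)
print(w['T_tool_cam'].round(3),w['fx'],manip.observe()['time_s'],manip.observe()['q'].round(3))
for c,a in ingots(w): print(c.round(1),a,onplane(w,[c],.009).round(4)[0],depthpt(w,[c]).round(3)[0])
manip.line_to([0.5541,-0.192,0.12]); w2=shot('wrist'); save(w2['color'],'w2.png',1)
for c,a in ingots(w2): print(c.round(1),a,onplane(w2,[c],.009).round(4)[0],depthpt(w2,[c]).round(3)[0])
# IK feasibility for the cup
for p in (10,20,30,45):
  for a in (-30,-15,0,15,30):
    p_,a_=np.radians([p,a]); z=np.array([np.cos(p_)*np.cos(a_),np.cos(p_)*np.sin(a_),-np.sin(p_)]); y=np.array([-np.sin(a_),np.cos(a_),0])
    r=[]
    for sg in(1,-1):
        q=R.from_matrix(np.c_[np.cross(sg*y,z),sg*y,z])
        s=solve_ik(np.array([.453,.029,.05])+.005*z,q.as_quat()); r.append(None if s is None else s.round(2).tolist())
    print(p,a,r)
```

```text
[[ 0.001 -0.95  -0.312  0.081]
 [ 1.     0.001  0.     0.001]
 [ 0.    -0.312  0.95  -0.129]
 [ 0.     0.     0.     1.   ]] 332.57836578401594 4.0667 [-0.335  0.364  0.026  1.233 -0.     1.571]
[78.3  2.6] 76 [0.4439 0.0338 0.009 ] [0.449 0.028 0.024]
[330.6  11.5] 83 [ 0.686  -0.0651  0.009 ] [ 0.68  -0.068  0.031]
[356.9   8. ] 24 [ 0.7132 -0.0699  0.009 ] [ 0.705 -0.073  0.033]
[320.6 146.2] 84 [ 0.637  -0.1954  0.009 ] [ 0.636 -0.194  0.016]
[251.2 165.3] 80 [ 0.5565 -0.1906  0.009 ] [ 0.557 -0.189  0.015]
[199.5 174.4] 83 [ 0.4972 -0.1811  0.009 ] [ 0.499 -0.18   0.016]
[155.1 191.8] 86 [ 0.4402 -0.183   0.009 ] [ 0.442 -0.182  0.013]
[321.5 199.5] 80 [ 0.6211 -0.2561  0.009 ] [ 0.62  -0.254  0.015]
[276.1 221.8] 75 [ 0.5621 -0.2652  0.009 ] [ 0.562 -0.263  0.015]
[229.5 235.5] 73 [ 0.5033 -0.2636  0.009 ] [ 0.504 -0.262  0.013]
[177.9 250.4] 73 [ 0.4355 -0.2617  0.009 ] [ 0.437 -0.26   0.014]
[230.4 291. ] 157 [ 0.4768 -0.3377  0.009 ] [ 0.485 -0.321  0.037]
[485.  326.8] 3311 [ 0.8015 -0.5252  0.009 ] [ 0.771 -0.469  0.06 ]
[508.9 346.4] 14 [ 0.8401 -0.5834  0.009 ] [ 0.783 -
[... 949 characters left out ...]
0.621  -0.2558  0.009 ] [ 0.62  -0.252  0.015]
[285.5 279.6] 183 [ 0.562  -0.2648  0.009 ] [ 0.562 -0.261  0.015]
[219.1 297.7] 175 [ 0.5034 -0.2631  0.009 ] [ 0.505 -0.26   0.014]
[220.5 363.5] 100 [ 0.4781 -0.332   0.009 ] [ 0.489 -0.31   0.034]
10 -30 [None, None]
10 -15 [None, None]
10 0 [None, None]
10 15 [None, None]
10 30 [None, None]
20 -30 [None, None]
20 -15 [None, None]
20 0 [None, None]
20 15 [None, None]
20 30 [None, None]
30 -30 [None, None]
30 -15 [None, None]
30 0 [None, None]
30 15 [None, None]
30 30 [None, None]
45 -30 [[0.47, 0.33, -1.24, -0.5, -0.63, 0.82], [0.47, 0.33, -1.24, -0.5, -0.63, -2.32]]
45 -15 [None, None]
45 0 [None, None]
45 15 [None, None]
45 30 [None, None]
```

```bash
cat >> h.py <<'E'
def tool(p,a,roll=0):  # pitch below horizontal, azimuth, roll about tool z (deg)
    p,a=np.radians([p,a]); z=np.array([np.cos(p)*np.cos(a),np.cos(p)*np.sin(a),-np.sin(p)]); y=np.array([-np.sin(a),np.cos(a),0])
    return R.from_matrix(np.c_[np.cross(y,z),y,z])*R.from_euler('z',roll,degrees=True)
E
python3 - <<'E'
from h import *
for p in (5,15,25,30,35,40,45,50,55,60):
  r=[]
  for a in range(-90,95,10):
    for roll in(0,):
        q=tool(p,a); z=q.as_matrix()[:,2]
        ok=all(solve_ik(np.array([.453,.029,h])+.005*z-b*z,q.as_quat()) is not None for h,b in((.05,0),(.05,.08),(.15,0)))
        if ok: r.append(a)
  print(p,r)
E
```

```text
5 [-90, -80, -70, -60, -50, 50, 60, 70, 80, 90]
15 [-90, -80, -70, -60, -50, 50, 60, 70, 80, 90]
25 [-90, -80, -70, -60, -50, -40, 50, 60, 70, 80, 90]
30 [-90, -80, -70, -60, -50, -40, 50, 60, 70, 80, 90]
35 [-90, -80, -70, -60, -50, -40, 50, 60, 70, 80, 90]
40 [-90, -80, -70, -60, -50, -40, 40, 50, 60, 70, 80, 90]
45 [-90, -80, -70, -60, -50, -40, -30, 40, 50, 60, 70, 80, 90]
50 [-90, -80, -70, -60, -50, -40, -30, -20, 30, 40, 50, 60, 70, 80, 90]
55 [-90, -80, -70, -60, -50, -40, -30, -20, -10, 0, 10, 20, 30, 40, 50, 60, 70, 80, 90]
60 [-90, -80, -70, -60, -50, -40, -30, -20, -10, 0, 10, 20, 30, 40, 50, 60, 70, 80, 90]
```

```bash
cat >> h.py <<'E'
CUP=np.array([.4535,.0292])
def matlist(w):
    L=[]
    for c,a in ingots(w,amin=8):
        p=onplane(w,[c],.009)[0]; d=depthpt(w,[c])[0]
        if .38<p[0]<.70 and -.37<p[1]<-.05 and d[2]<.025 and np.hypot(p[0]-.478,p[1]+.335)>.045 and a<400: L.append(p)
    return np.array(L).reshape(-1,3)
def pick(xy):
    xy=np.array(xy[:2])
    for k in range(2):
        az=np.arctan2(xy[1],xy[0])
        if k==0: manip.reach([*xy,.11],down(az))
        w=shot('wrist'); L=matlist(w)
        if len(L)==0: print('none seen'); return False,L
        n=L[np.argmin(np.hypot(*(L[:,:2]-xy).T))][:2]
        if np.hypot(*(n-xy))<.012: xy=n; break
        print('moved',xy,n); xy=n; manip.reach([*xy,.11],down(np.arctan2(xy[1],xy[0])))
    manip.line_to([*xy,.019],down(az),feed=.12)
    f=manip.observe()['force']
    effector.gripper_to(0.0,30)
    manip.line_to([*xy,.11],feed=.2)
    s=manip.observe(); print('grip',xy.round(4),s['gripper_width'].round(4),'F',f.round(1),'t',round(s['time_s'],1))
    return s['gripper_width']>.008,L
def drop():
    q=down(np.arctan2(CUP[1],CUP[0]))
    manip.reach([*CUP,.14],q)
    if manip.observe()['gripper_width']<.008: print('LOST'); effector.gripper_to(.045); return False
    manip.line_to([*CUP,.083],feed=.15); ok=manip.observe()['gripper_width']>.008
    effector.gripper_to(.02); manip.line_to([*CUP,.14],feed=.25); effector.gripper_to(.045)
    return ok
E
python3 - <<'E'
from h import *
manip.reach([.40,.03,.28],down(0)); w=shot('wrist'); save(w['color'],'w3.png',1)
P=cloud(w); k=(P[...,2]>.066)&(P[...,2]<.078)&(np.hypot(P[...,0]-.453,P[...,1]-.029)<.05)
q=P[k]; c=cv2.minEnclosingCircle(q[:,:2].astype(np.float32)); print('rim',len(q),c,q.mean(0),np.percentile(q[:,2],[5,50,95]))
E
```

```text
rim 833 ((0.45590561628341675, 0.029047109186649323), 0.03497788682579994) [0.45861893 0.02609448 0.07129345] [0.06684146 0.0719805  0.07352103]
```

View pics/w3.png

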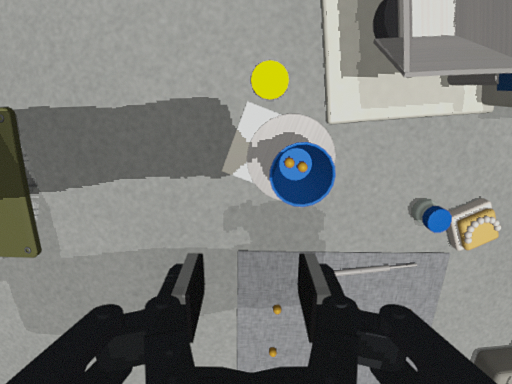

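The wrist view shows the cup rim centred at about (303,174) px, which is (0.456, 0.029) m, with two ingots inside. I start picking.

```bash
sed -i 's/^CUP=.*/CUP=np.array([.456,.029])/' h.py
python3 - <<'E'
from h import *
effector.gripper_to(.045,30)
ok,L=pick([.4404,-.183])
print(ok,L.round(3).tolist())
if ok:
    print(drop())
    w=shot('wrist'); save(w['color'],'w4.png',1)
s=manip.observe(); print(s['time_s'],s['gripper_width'])
E
```

```text
Traceback (most recent call last):
  File "h.py", line 63, in pick
    s=manip.observe(); print('grip',xy.round(4),s['gripper_width'].round(4),'F',f.round(1),'t',round(s['time_s'],1))
                                                ^^^^^^^^^^^^^^^^^^^^^^^^
AttributeError: 'float' object has no attribute 'round'
```

```bash
sed -i "s/s\['gripper_width'\].round(4),'F'/round(s['gripper_width'],4),'F'/" h.py
python3 - <<'E'
from h import *
s=manip.observe(); print(s['time_s'],s['gripper_width'],s['gripper_force'])
print(drop())
w=shot('wrist'); save(w['color'],'w4.png',1)
s=manip.observe(); print(s['time_s'],s['gripper_width'])
E
```

```text
9.65 0.00959054717567338 29.235536009073257
True
12.1083 0.0451421347247781
```

View pics/w4.png

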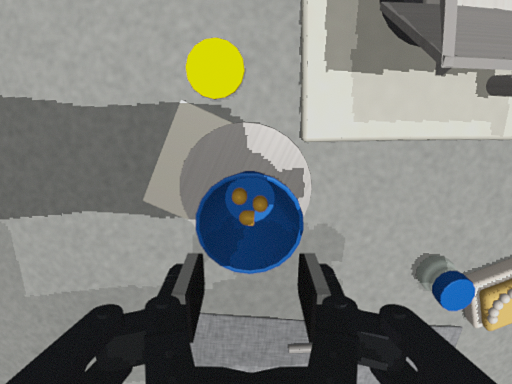

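The cup now holds three ingots, at about (250,205) px. I carry on with the rest.

```bash
sed -i "s/,.019\],down/,.0175],down/" h.py
python3 - <<'E'
from h import *
todo=[[.4973,-.181],[.5567,-.1904],[.6369,-.195],[.621,-.2558],[.562,-.2648],[.5034,-.2631],[.4355,-.2617]]
n=0
for xy in todo:
    ok,L=pick(xy)
    if not ok:
        effector.gripper_to(.045); print('retry'); ok,L=pick(xy)
    if not ok: print('give up',xy,L.tolist()); effector.gripper_to(.045); break
    if not drop(): print('LOST for',xy); break
    n+=1
manip.reach([.50,-.20,.28],down(-.35)); w=shot('wrist'); print(n,'left',matlist(w).round(3).tolist(),manip.observe()['time_s'])
save(w['color'],'w5.png',1)
t=shot('top'); print([(onplane(t,[c],.009).round(3)[0].tolist(),int(a)) for c,a in ingots(t)])
E
```

```text
grip [ 0.4971 -0.1808] 0.0098 F [-0.4  0.5 -1.4] t 15.0
grip [ 0.5567 -0.1903] 0.0096 F [-0.6  0.3  0.2] t 20.3
grip [ 0.6375 -0.195 ] 0.0097 F [-0.7  0.6  0.5] t 25.9
grip [ 0.6215 -0.2561] 0.0094 F [ 0.2 -0.8  0. ] t 31.9
grip [ 0.5622 -0.2652] 0.0097 F [-1.1  0.1 -0.1] t 37.9
grip [ 0.5033 -0.2635] 0.0099 F [ 0.1 -0.5 -0.5] t 43.7
grip [ 0.4354 -0.2617] 0.0097 F [-0.2  0.4  0.9] t 49.5
7 left [] 53.3083
[([0.847, -0.586, 0.009], 2209), ([0.561, -0.601, 0.009], 762), ([0.456, 0.029, 0.009], 101)]
```

Run:
```python
from h import *
manip.reach([.36,.03,.26],down(0)); w=shot('wrist')
P=cloud(w); k=(P[...,2]>.066)&(P[...,2]<.078)&(np.hypot(P[...,0]-.456,P[...,1]-.029)<.05)
q=P[k]; print('rim',cv2.minEnclosingCircle(q[:,:2].astype(np.float32)))
a=np.vstack([cv2.resize(w['color'],None,fx=.75,fy=.75)]); 
v,u=np.nonzero(k); c=w['color'][max(0,v.min()-10):v.max()+10,u.min()-10:u.max()+10]
c=cv2.resize(c,(288,288)); save(np.hstack([a,c]),'w6.png')
# hopper measurement from wrist
manip.reach([.47,.16,.36],down(.3)); h=shot('wrist'); P=cloud(h)
k=(P[...,2]>.137)&(P[...,2]<.152)&(P[...,0]>.48)&(P[...,1]<.27)&(P[...,0]<.70)&(P[...,1]>.08)
q=P[k][:,:2].astype(np.float32); print('hopper',len(q),cv2.minAreaRect(q),np.nanmedian(P[k][:,2]))
save(np.hstack([h['color'],255*np.repeat(k[...,None],3,2).astype(np.uint8)]),'w7.png',.78)
for l in ('hopper_mouth','lever_knob','lever_pivot'):
    z={'h':.145}.get(l[0],.145 if 'knob' in l else .08)
    print(l,[(round(m['p'],2),onplane(h,[m['pixel'][::-1]],z)[0].round(4).tolist()) for m in spotter.mark_of(h,l)[:2]])
```

```text
rim ((0.4560665190219879, 0.02931804023683071), 0.03517885133624077)
hopper 3605 ((0.5728615522384644, 0.188956156373024), (0.11932957917451859, 0.11975366622209549), 5.284439563751221) 0.14482090758091942
hopper_mouth [(0.68, [0.573, 0.1909, 0.145]), (0.35, [0.6233, 0.0329, 0.145])]
lever_knob [(0.89, [0.452, 0.2767, 0.145])]
lever_pivot [(0.65, [0.5629, 0.2885, 0.08])]
```

View pics/w6.png

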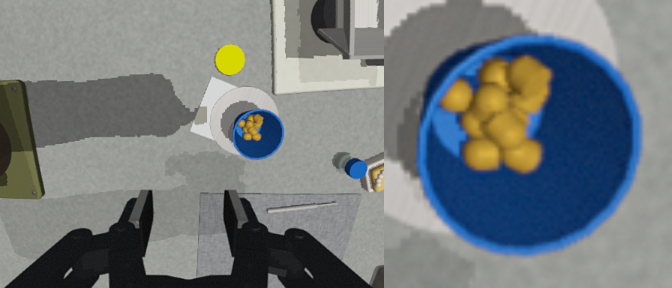

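View pics/w7.png

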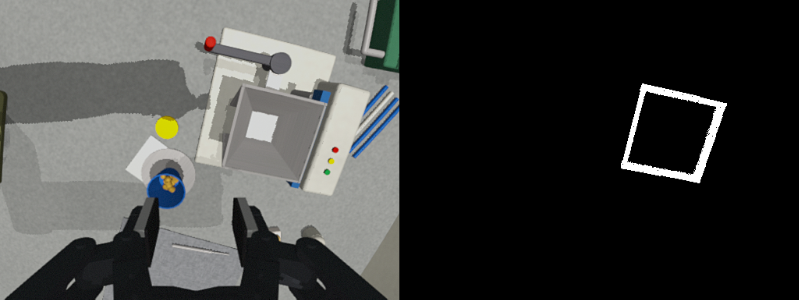

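The cup holds the whole charge, with no strays. The hopper mouth is centred at (0.573, 0.189), yaw about 5.5°. Next I plan a side grasp and pour by IK search.

```bash
cat > pour.py <<'E'
from h import *
GH=.047; HOP=np.array([.573,.189])
def cupR(Rt,R0): return Rt*R0.inv()           # cup orientation
def lip(C):                                    # lowest rim point rel. to grasp point
    m=C.as_matrix()[:,2]; d=np.array([0,0,-1.])+m[2]*m; n=np.linalg.norm(d)
    d=d/n if n>1e-6 else np.zeros(3)
    return m*(.068-GH)+.035*d, m
def pose(p,q,a2,phi,phim,R0,lipz,up,flag=False):
    f=abs(phi/phim); Rt=tool(p+(q-p)*f,a2,phi); C=cupR(Rt,R0); l,m=lip(C); z=Rt.as_matrix()[:,2]
    T=np.degrees(np.arccos(m[2])); hd=m[:2]/(np.linalg.norm(m[:2])+1e-9)
    L=np.r_[HOP-up*hd*min(1,T/30),lipz]
    g=L-l*min(1,T/30) if T<30 else L-l
    if T<30: g=np.r_[L[:2]-(l*T/30)[:2],lipz-l[2]]
    return g+.005*z,Rt,T,m,g
E
python3 - <<'E'
from pour import *
def body(Rt,g):
    c=[g+Rt.as_matrix()@np.array([sx*.0425,sy*.0425,-b]) for sx in(1,-1) for sy in(1,-1) for b in(.054,.14)]
    return min(x[2] for x in c)
for p in (15,20,25):
  for a in (55,70,85):
    R0=tool(p,a); z=R0.as_matrix()[:,2]; g=np.r_[CUP,.004+GH]
    s0=solve_ik(g+.005*z,R0.as_quat())
    for a2 in (45,60,75,90):
      for sg in (1,-1):
       for q in (0,10):
        phim=sg*150; best=None
        ok=True
        for k in np.linspace(0,1,7):
            P,Rt,T,m,gg=pose(p,q,a2,phim*k,phim,tool(p,a2),.172,.012)
            s=solve_ik(P,Rt.as_quat())
            if s is None: ok=False;break
        if ok and s0 is not None: print(p,a,a2,sg,q,'T',round(T),m.round(2),'body',round(body(Rt,gg),3),s0.round(2),s.round(2))
E
```

```text
15 55 60 1 10 T 141 [ 0.22 -0.59 -0.78] body 0.163 [-0.63  0.73 -1.03 -0.13  1.31 -1.63] [-0.16  0.54 -1.11 -1.18  1.17  2.19]
15 55 60 -1 10 T 141 [-0.62 -0.11 -0.78] body 0.163 [-0.63  0.73 -1.03 -0.13  1.31 -1.63] [-0.16  0.54 -1.11 -1.19  1.17 -3.05]
15 55 75 1 10 T 141 [ 0.36 -0.51 -0.78] body 0.163 [-0.63  0.73 -1.03 -0.13  1.31 -1.63] [-0.2   0.5  -0.71  0.01  1.38  1.4 ]
15 55 75 -1 10 T 141 [-0.57 -0.26 -0.78] body 0.163 [-0.63  0.73 -1.03 -0.13  1.31 -1.63] [-0.2   0.5  -0.72  0.    1.38  2.45]
15 55 90 1 0 T 147 [ 0.48 -0.26 -0.84] body 0.151 [-0.63  0.73 -1.03 -0.13  1.31 -1.63] [-0.2   1.   -0.09  2.05  1.37 -0.52]
15 55 90 1 10 T 141 [ 0.48 -0.4  -0.78] body 0.163 [-0.63  0.73 -1.03 -0.13  1.31 -1.63] [-0.19  0.78 -0.17  1.44  1.32  0.22]
15 55 90 -1 0 T 147 [-0.48 -0.26 -0.84] body 0.151 [-0.63  0.73 -1.03 -0.13  1.31 -1.63] [-0.2   0.99 -0.12  2.03  1.37  0.52]
15 55 90 -1 10 T 141 [-0.48 -0.4  -0.78] body 0.163 [-0.63  0.73 -1.03 -0.13  1.31 -1.63] [-0.19  0.77 -0.18  1.44  1.31  1.26]
15 70 60 1 10 T 141 [ 0.22 -0.59 -0.78] body 0.163 [-0.6   0.84 -0.65  0.83  1.21 
[... 7361 characters left out ...]
9 -0.48  1.03  0.97 -2.39] [-0.19  0.49 -0.72 -0.03  1.38  1.44]
25 85 75 -1 10 T 134 [-0.58 -0.42 -0.7 ] body 0.164 [-0.51  0.79 -0.48  1.03  0.97 -2.39] [-0.19  0.5  -0.72 -0.03  1.38  2.48]
25 85 90 1 0 T 142 [ 0.45 -0.42 -0.78] body 0.152 [-0.51  0.79 -0.48  1.03  0.97 -2.39] [-0.2   1.   -0.1   2.05  1.37 -0.52]
25 85 90 1 10 T 134 [ 0.45 -0.55 -0.7 ] body 0.164 [-0.51  0.79 -0.48  1.03  0.97 -2.39] [-0.18  0.77 -0.18  1.42  1.32  0.23]
25 85 90 -1 0 T 142 [-0.45 -0.42 -0.78] body 0.152 [-0.51  0.79 -0.48  1.03  0.97 -2.39] [-0.2   0.99 -0.11  2.04  1.37  0.52]
25 85 90 -1 10 T 134 [-0.45 -0.55 -0.7 ] body 0.164 [-0.51  0.79 -0.48  1.03  0.97 -2.39] [-0.18  0.77 -0.17  1.43  1.32  1.28]
```

```bash
cat >> pour.py <<'E'
P0,A,Q,PHM=18,75,10,150
R0=tool(P0,A); Z0=R0.as_matrix()[:,2]; G0=np.r_[CUP,.004+GH]
def pourpose(phi,lipz=.175,up=.012):
    f=phi/PHM; Rt=tool(P0+(Q-P0)*f,A,phi); C=cupR(Rt,R0); l,m=lip(C); T=np.arccos(np.clip(m[2],-1,1)); w=min(1,np.degrees(T)/40)
    hd=m[:2]/(np.linalg.norm(m[:2])+1e-9)
    g=np.r_[HOP-w*(up*hd+l[:2]),max(lipz-l[2],.168+GH*np.cos(T)+.021*np.sin(T))]
    return g+.005*Rt.as_matrix()[:,2],Rt,np.degrees(T),m
E
python3 - <<'E'
from pour import *
for phi in range(0,151,25):
    p,Rt,T,m=pourpose(phi); s=solve_ik(p,Rt.as_quat()); print(phi,p.round(3),round(T),None if s is None else s.round(2))
tgt=G0+.005*Z0; U=np.array([0,0,1.])
pre=tgt-.09*Z0
effector.gripper_to(.085)
manip.reach(pre+.12*U,R0.as_quat()); print(manip.observe()['q'].round(2))
manip.line_to(pre,feed=.15)
print(manip.observe()['force'].round(1),manip.observe()['time_s'])
save(shot('wrist')['color'],'w8.png'); s=shot('scene'); save(s['color'][120:300,200:460],'s8.png',2.2)
E
```

```text
0 [0.574 0.194 0.213] 0 [-0.17  0.43 -0.64  0.24  1.25 -1.29]
25 [0.545 0.205 0.218] 24 [-0.17  0.39 -0.73  0.14  1.26 -0.81]
50 [0.528 0.216 0.214] 48 [-0.15  0.39 -0.81  0.    1.28 -0.31]
75 [0.537 0.215 0.201] 72 [-0.16  0.43 -0.81 -0.08  1.3   0.15]
100 [0.55  0.211 0.211] 95 [-0.16  0.44 -0.78 -0.06  1.33  0.6 ]
125 [0.564 0.203 0.215] 118 [-0.18  0.46 -0.74 -0.04  1.36  1.02]
150 [0.575 0.193 0.213] 139 [-0.2   0.49 -0.71  0.01  1.38  1.41]
[-0.74  0.65 -0.4   1.47  1.   -2.61]
[-0.2 -0.5  0. ] 60.3917
```

View pics/s8.png

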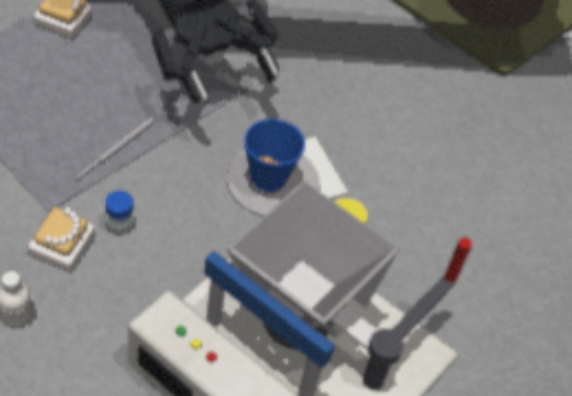

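The scene view shows the open gripper aligned with the cup, which is at crop (272,155). I grasp and lift it now.

Run:
```python
from pour import *
tgt=G0+.005*Z0
def st(n): s=manip.observe(); print(n,s['force'].round(1),'w',round(s['gripper_width'],4),'gf',round(s['gripper_force'],1),'t',round(s['time_s'],1))
manip.line_to(tgt,feed=.08); st('at')
effector.gripper_to(.0,60); st('closed')
manip.line_to(tgt+[0,0,.012],feed=.04); st('lift1')
manip.dwell(.3); st('lift2')
s=shot('scene'); save(s['color'][120:300,200:460],'s9.png',2.2)
```

```text
at [0.4 0.6 0.2] w 0.0849 gf 0.0 t 61.8
closed [-1.  -2.5  4.6] w 0.0624 gf 62.1 t 62.1
lift1 [ 0.3 -0.1 -1.4] w 0.0625 gf 63.7 t 62.6
lift2 [ 0.2 -0.6 -2.9] w 0.0622 gf 63.7 t 62.9
```

View pics/s9.png

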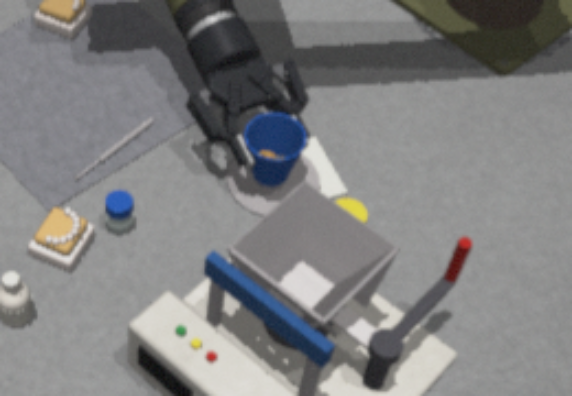

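The cup is held upright at a width of 62 mm. I carry it over the hopper and pour.

Run:
```python
from pour import *
effector.gripper_to(.0,80)
tgt=G0+.005*Z0; W=[manip.observe()['gripper_width']]
def st(n):
    s=manip.observe(); W.append(s['gripper_width']); print(n,s['force'].round(1),'w',round(W[-1],4),'gf',round(s['gripper_force'],1),'t',round(s['time_s'],1)); return abs(W[-1]-W[0])<.0025
ok=True
manip.line_to(tgt+[0,0,.18],feed=.1); ok&=st('up')
s=shot('scene'); save(s['color'][80:300,200:460],'s10.png',2)
p,Rt,T,m=pourpose(0)
if ok: manip.line_to([p[0],p[1],tgt[2]+.18],R0.as_quat(),feed=.12); ok&=st('over')
if ok:
    for phi in list(range(0,151,15)):
        p,Rt,T,m=pourpose(phi); manip.reach(p,Rt.as_quat())
        ok=st(f'phi{phi} T{T:.0f}')
        if not ok: print('SLIP?'); break
    else:
        manip.dwell(.8); st('end')
        s=shot('scene'); save(s['color'][80:300,200:460],'s11.png',2)
```

```text
up [ 0.9 -0.2 -2.5] w 0.0615 gf 84.6 t 65.0
over [ 0.1 -0.2 -1.6] w 0.062 gf 84.6 t 66.8
phi0 T0 [-0.1 -0.8 -0.8] w 0.0615 gf 84.9 t 67.1
phi15 T14 [ 0.1  0.  -2.8] w 0.0617 gf 84.9 t 67.4
phi30 T29 [ 0.1 -1.2 -2.2] w 0.0616 gf 84.9 t 67.8
phi45 T43 [-0.8 -1.  -1.9] w 0.0616 gf 84.9 t 68.2
phi60 T57 [-0.2 -0.1 -2.1] w 0.0621 gf 84.8 t 68.6
phi75 T72 [-0.8 -0.1 -1.1] w 0.0619 gf 84.7 t 69.0
phi90 T86 [-0.2  1.1 -1.9] w 0.0615 gf 84.8 t 69.3
phi105 T100 [-0.  -0.8 -0.8] w 0.0616 gf 84.8 t 69.7
phi120 T114 [-0.6 -0.8 -0.7] w 0.0622 gf 84.9 t 70.0
phi135 T127 [ 0.5 -0.5 -1. ] w 0.0618 gf 84.9 t 70.4
phi150 T139 [-0.1 -0.8 -1.3] w 0.0618 gf 84.9 t 70.7
end [ 0.1  0.1 -0.2] w 0.0617 gf 84.9 t 71.5
```

View pics/s11.png

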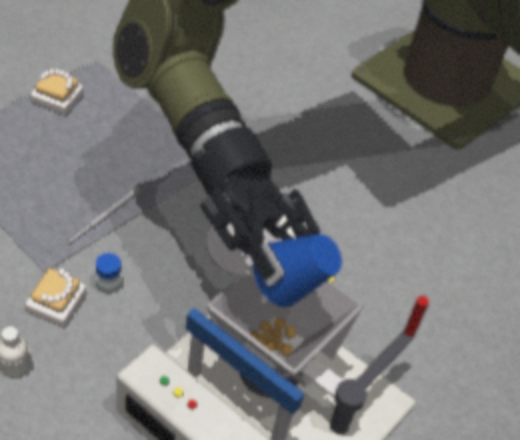

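The pour is done: the ingots lie in the hopper at about (275,335) in the crop. I tilt the cup back and return it to its plate.

Run:
```python
from pour import *
tgt=G0+.005*Z0
def st(n): s=manip.observe(); print(n,s['force'].round(1),'w',round(s['gripper_width'],4),'t',round(s['time_s'],1)); return s
for phi in range(150,-1,-15):
    p,Rt,T,m=pourpose(phi); p[2]+=.008; manip.reach(p,Rt.as_quat())
st('upright')
manip.line_to([p[0],p[1],tgt[2]+.18],R0.as_quat(),feed=.12)
manip.line_to(tgt+[0,0,.18],feed=.12)
manip.line_to(tgt+[0,0,.02],feed=.12); manip.dwell(.3); f0=st('low')['force'][2]
s=shot('scene'); save(s['color'][80:300,200:460],'s12.png',2)
for dz in np.arange(.004,-.0031,-.001):
    manip.line_to(tgt+[0,0,dz],feed=.02); manip.dwell(.1); f=np.mean([manip.observe()['force'][2] for _ in range(1)])
    print(round(dz,3),round(f,1))
    if f-f0>4: break
```

```text
upright [ 0.2  0.6 -0.3] w 0.0621 t 75.5
low [ 0.1 -1.   0.1] w 0.0619 t 79.3
0.004 -1.0
0.003 -1.1
0.002 0.1
0.001 -1.2
0.0 4.4
```

View pics/s12.png

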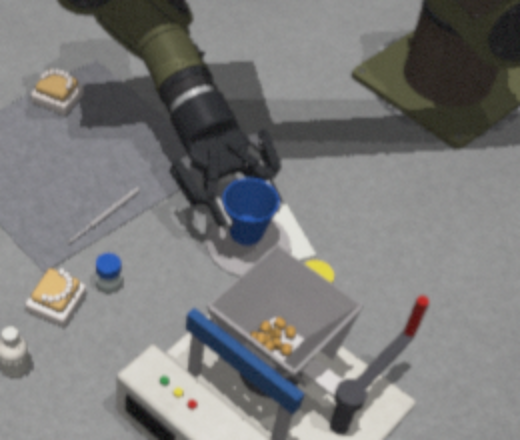

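The cup is upright and empty, and about ten ingots sit on the shutter at (275,335). I release the cup, retreat and check.

Run:
```python
from pour import *
o=manip.observe()['tcp_pos']
effector.gripper_to(.085); 
pre=o-.10*Z0
manip.line_to(pre,feed=.1); manip.line_to(pre+[0,0,.15],feed=.2)
manip.reach([.45,.17,.34],down(.3)); w=shot('wrist'); t=shot('top')
P=cloud(w)
k=(P[...,2]>.066)&(P[...,2]<.078)&(np.hypot(P[...,0]-.456,P[...,1]-.029)<.06); q=P[k]
print('cup rim',len(q),cv2.minEnclosingCircle(q[:,:2].astype(np.float32)) if len(q) else None, np.median(q[:,2]))
h=cv2.cvtColor(w['color'],cv2.COLOR_RGB2HSV); 
print([(c.round(0).tolist(),int(a),depthpt(w,[c])[0].round(3).tolist()) for c,a in ingots(w,amin=10)])
for l in ('lever_knob','lever_pivot'):
    for n,im in(('w',w),('t',t)): print(l,n,[(round(m['p'],2),onplane(im,[m['pixel'][::-1]],.145 if 'knob' in l else .08)[0].round(4).tolist()) for m in spotter.mark_of(im,l)[:1]])
red=((h[...,0]<6)|(h[...,0]>174))&(h[...,1]>150)&(P[...,2]>.138)&(P[...,2]<.152)&(P[...,0]<.55)
print('red top',red.sum(),P[red].mean(0).round(4), manip.observe()['time_s'])
c=w['color']; save(np.hstack([c,t['color']]),'w13.png',.78)
```

```text
cup rim 502 ((0.4550889730453491, 0.029847828671336174), 0.03496115654706955) 0.07167489561280757
[([360.0, 185.0], 695, [0.583, 0.187, 0.09]), ([341.0, 172.0], 73, [0.556, 0.195, 0.089]), ([337.0, 184.0], 73, [0.555, 0.179, 0.09]), ([345.0, 323.0], 46, [0.674, -0.04, 0.035]), ([357.0, 334.0], 12, [0.495, 0.173, 0.362])]
lever_knob w [(0.79, [0.4543, 0.2775, 0.145])]
lever_knob t []
lever_pivot w [(0.93, [0.5594, 0.2888, 0.08])]
lever_pivot t [(0.55, [0.5549, 0.2855, 0.08])]
red top 171 [0.4536 0.2775 0.1452] 88.0583
```

View pics/w13.png

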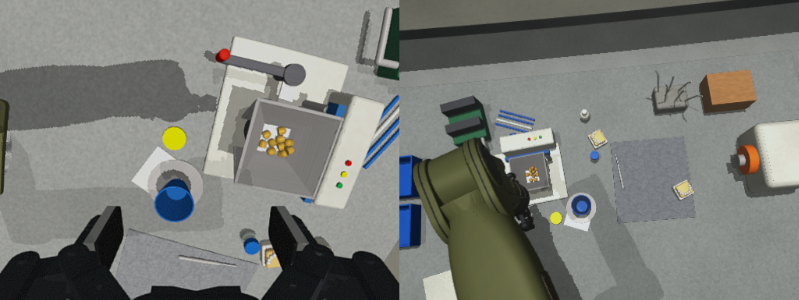

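The cup stands empty on its plate, and all ten ingots (about 841 px, 80 px each) are in the hopper. Next is the lever, knob at (0.4536, 0.2775).

```bash
cat > lever.py <<'E'
from h import *
K=np.array([.4536,.2775]); PV=np.array([.5634,.2885]); u=K-PV; RR=np.linalg.norm(u); A0=np.arctan2(u[1],u[0])
def lp(th,z=.120):
    a=A0-th; d=np.array([np.cos(a),np.sin(a)]); return [*(PV+RR*d),z],down(a+np.pi/2)
E
python3 - <<'E'
from lever import *
for th in(0,.4,.85):
    p,q=lp(th); s=solve_ik(p,q); print(th,np.round(p,3),None if s is None else s.round(2))
p,q=lp(0,.21); effector.gripper_to(.034,30); manip.reach(p,q)
manip.line_to(lp(0)[0],feed=.08); print(manip.observe()['force'].round(1))
# opening .034 -> finger trails knob by ~10 mm; overshoot allowed with force watch
gap=(.034-.014)/2/RR
for th in np.r_[np.arange(.1,.8,.1),np.arange(.8,1.06,.02)]:
    p,q=lp(th); manip.line_to(p,q,feed=.08)
    s=manip.observe(); a=A0-th; ft=s['force'][:2]@np.array([-np.sin(a),np.cos(a)])
    if th>.75 or th<.25: print(round(th,2),'tang',round(ft,1),s['force'].round(1),round(s['time_s'],1))
    if th>.79 and abs(ft)>13: break
manip.dwell(1.0); t=shot('scene'); save(t['color'][80:300,200:460],'s14.png',2)
print('th',th,'knob est',th-gap,manip.observe()['force'].round(1))
E
```

```text
0 [0.454 0.278 0.12 ] [ 0.55  0.36 -0.34  0.87  0.   -2.69]
0.4 [0.458 0.321 0.12 ] [ 0.61  0.4  -0.28  0.9   0.   -2.23]
0.85 [0.483 0.364 0.12 ] [ 0.65  0.47 -0.16  0.94  0.   -1.75]
[0.5 0.1 0.1]
0.1 tang 1.2 [ 0.5 -1.2  0.9] 93.8
0.2 tang 1.4 [ 0.3 -1.4  1.5] 94.1
0.8 tang 3.4 [-1.8 -2.9  1.3] 95.8
0.82 tang 4.1 [-1.7 -4.   2.3] 96.1
0.84 tang 4.3 [-2.  -4.   1.3] 96.3
0.86 tang 4.9 [-2.4 -4.5  1. ] 96.6
0.88 tang 4.2 [-1.4 -4.6  2. ] 96.8
0.9 tang 6.7 [-2.2 -7.4  3.1] 97.1
0.92 tang 11.1 [ -5.3 -10.6   5.5] 97.3
0.94 tang 14.6 [ -7.  -14.1   8.5] 97.6
th 0.9400000000000002 knob est 0.8493789408684179 [ -6.8 -13.1   8.9]
```

View pics/s14.png

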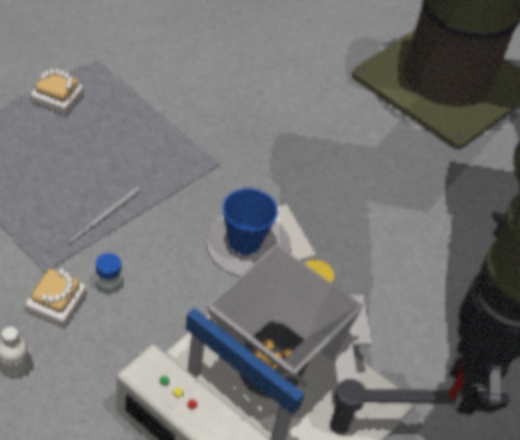

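The shutter is at its stop and the gold is seen low in the outlet, at (270,345). I check the heights before letting the lever return.

Run:
```python
from lever import *
def gold(n):
    for nm in('scene','top'):
        s=shot(nm); P=cloud(s); h=cv2.cvtColor(s['color'],cv2.COLOR_RGB2HSV)
        m=(h[...,0]>8)&(h[...,0]<24)&(h[...,1]>130)&(np.hypot(P[...,0]-.573,P[...,1]-.189)<.08)
        print(n,nm,m.sum(),np.nanpercentile(P[m][:,2],[0,50,100]).round(3) if m.any() else None, manip.observe()['time_s'])
gold('open')
for th in np.r_[np.arange(.85,-.01,-.1),0.]:
    p,q=lp(th); manip.line_to(p,q,feed=.1)
manip.dwell(.3); print(manip.observe()['force'].round(1))
manip.line_to(lp(0,.22)[0],feed=.12); gold('closed')
manip.reach([.42,.17,.36],down(.3)); w=shot('wrist'); P=cloud(w); h=cv2.cvtColor(w['color'],cv2.COLOR_RGB2HSV)
red=((h[...,0]<6)|(h[...,0]>174))&(h[...,1]>150)&(P[...,2]>.138)&(P[...,2]<.152)&(P[...,0]<.55)
k=P[red].mean(0); print('knob',k.round(4),'angle',A0-np.arctan2(*(k[:2]-PV)[::-1]))
print([(c.round(0).tolist(),int(a),depthpt(w,[c])[0].round(3).tolist()) for c,a in ingots(w,amin=10)])
save(w['color'],'w15.png',1.2)
```

```text
open scene 35 [0.026 0.033 0.147] 98.6583
open top 72 [0.018 0.03  0.037] 98.7083
[-0.5 -0.3  0. ]
closed scene 2 [0.147 0.147 0.148] 102.6083
closed top 0 None 102.6583
knob [0.4527 0.2777 0.1451] angle 0.002192873483199076
[([340.0, 166.0], 15, [0.547, 0.191, 0.032])]
```

View pics/w15.png

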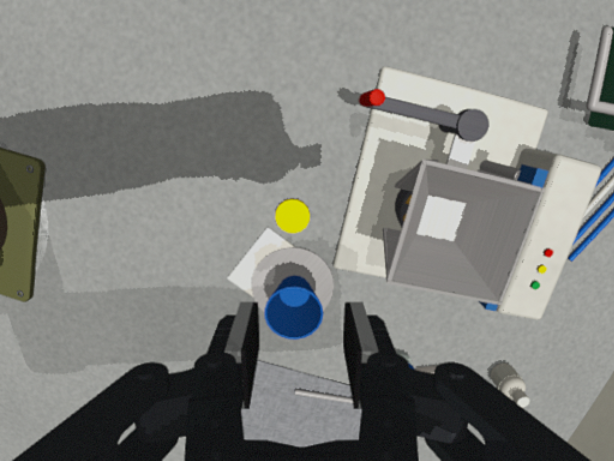

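The hopper is empty with the shutter closed at (440,218). The lever is home at 0.002 rad, the cup stands empty on its plate, and the gold is in the crucible.

```bash
python3 -c "
from h import *
print(manip.observe()['time_s'],manip.finish_job())"
```

```text
the job is handed in; nothing more can be done
106.3167 None
```

The job is handed in at 106 s: all ten ingots were poured into the hopper and dropped into the crucible, the lever is back home, the empty cup stands on its plate, and no bystander looked disturbed in the pictures.

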